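# Read a sample plate on a tilted reflectance reader

## Robot

A 6-joint arm with a two-finger parallel gripper is mounted at the origin on the work surface. World frame = base frame: x ahead of the robot, y to its left, z up, the work surface at z = 0. Lengths are in m, angles in rad, forces in N, time in s.
With the tool pointing down it reaches from about 0.35 to 0.875 m from the base axis. Payload 4.2 kg.
Tool frame: the origin (TCP) lies at the very end of the fingers, on their centre line; the grasp point (between the pads) lies 19 mm behind it; z points along the fingers, y is the direction in which the jaws open and shut (so a half turn about z gives the same grasp; the last joint's range is limited). The gripper opens to 85 mm and grips with 20 to 120 N. Pads are 22 mm wide; open, the fingers measure 114 mm over their backs; the gripper's body (76 mm by 85 mm) begins 54 mm behind the grasp point. The pads swing forward as they close: fully open they stand 13 mm farther back than shut.
Start: joints at [1.397, 0.385, 0.008, 0, -1.194, -0.259], TCP at [0.262, 0.567, 0.231] pointing down, gripper open.
Joint ranges: [-3.14, 3.14], [-1.21, 2.06], [-1.07, 1.41], [-3.16, 2.05], [-2.99, -0.16], [-3.1, 3.1]. Speed limits (rad/s): [2.79, 2.79, 3.14, 3.14, 3.14, 3.14].

## Interface

Orientations are given as a unit quaternion [w, x, y, z].
In Python, from workcell import r gives the robot as it stands.
- The arm moves only by the shell command python3 -m inch 'ROWS' [FORCE]. ROWS is JSON, a list of rows, each an object with "slide": the shift along the tool's x, y, z in m, a list of three; "angular": the turn, a rotation vector about the tool's x, y, z in degrees, a list of three; "claw": the opening, from 0 (shut) to 1 (fully open). A call has 1 to 8 rows; each row is the pose to reach, as a shift and turn from the pose measured when the call began, along the tool's axes at that moment; what a row does not reach only later rows make up. A row lasts 1/8 s, in which the tool goes at most 62.5 mm and 10.7 degrees, less where a joint would pass 70% of its speed; a pose out of reach is approached as far as the arm can. A call with a gripper value outside its range is refused whole. The fingers move at their own pace and stop on an object; FORCE is the grip in N (left out, the last holds). Time passes only in rows, so rows that repeat a pose let the fingers close. It gives the time, the measured TCP pose, the force and the opening at its end, in the units of the state.
- r.state(): the state, without advancing time (a new reading comes with each control period).
- r.snapshot(name): name is "scene" or "top" or "wrist"; returns (picture, depth): 480x640x3 uint8, blue, green, red; 480x640 float32, m along the optical axis (not along the pixel's ray), 0 where there is no reading.
- r.camera_params(name): a dict with "intrinsics" (3x3 intrinsics, pixels), "origin" and "rotation" of the camera in the world; the wrist camera has in their place "T_tool_cam" (4x4, takes a point from camera to tool coordinates, whose origin is the TCP and whose axes are the flange's). Camera axes: x right, y down, z forward; pixel columns grow to the right and rows downward; lengths in m; the calibration is good to about 2 mm. A picture is of the moment at which its call begins: read the wrist's pose just before it. camera_params takes no time and is no camera call.
- r.close_job(): hands the job in, once; it reports no verdict.
Trained networks look in the newest picture that a camera, given by its name, has taken for a name from the list of things; names that differ only in an ending like _2 or _b are one class to them, and where a whole thing is asked for, a point or a joint stands for the part that bears it (a point fixed in the world has none). Each returns a list of dicts, best first, with "score" (0 to 1); they miss things now and then, are a little off and sometimes report something else, mostly with a low value. They report only what shows in the picture. A call takes as long as a camera call. They do not tell look-alikes from the thing itself.
- r.cut_out(camera, label): "pixels" (480x640 bool, what is visible of it) and "bbox" ([left, top, right, bottom] in pixels, round what is visible of it).
- r.landmark_of(camera, label): "position" ([row, column] in pixels: a listed point, or the origin of a listed thing).
The state is a dict: "clock": time; "joints": joint angles; "dq": joint speeds; "tau": joint torques, N m; "tcp_pos": TCP position; "tool_rot": TCP orientation; "force": force on the tool from outside, world axes, zero at the start; "ft_torque": the same for the moment, N m; "finger_gap": finger opening in m.
Only numpy, scipy, OpenCV 4.12 (cv2) and the standard library are available. Lean on these libraries where they do the work, as an engineer would, in place of code of your own. Each camera call takes 0.05 s, during which the arm holds its last target.

## Task

Start the reader's lamp by twisting the spring-return knob on the small lamp box clockwise fully to its stop, then let go so that it springs back. Then take the rectangular sample plate (not the round one) by its upright fin, tilt it to match the reader's sloped measuring face and hold it flush and centred over the window between the corner marks, long side running up the slope, pressed so that the sprung face gives partway but is not driven to its stop. Finish while still holding it pressed there, and leave everything else standing where it is.

Things in the scene. Friction and masses are not known exactly. Their poses are not given: they have to be found in the camera images.
- knob_grip (a point): point on the knob's vertical axis at the height to grip, 84 mm above the table. The knob is a black bar 44 mm long, 12 mm thick, standing from 60 to 95 mm above the table on a 42 mm wide, 5 mm thick round skirt; it sits on top of the white lamp box (100 x 100 mm, 55 mm tall, fixed). The point's x axis runs along the bar, z is up, and it turns with the bar
- knob (a joint): knob angle in rad: 0 at rest, grows clockwise seen from above, stop at 1.0. A spring pulls it back to 0 (0.02 N m at rest, 0.10 N m at the stop)
- plate: the rectangular sample plate: white ceramic 70 mm (its x) by 50 mm (its y), 5 mm thick, with a black upright fin on its middle, 40 mm long along x, 12 mm thick along y, reaching 45 mm above the underside; 80 to 170 g. Held lightly (under 10 N) it swivels between the pads. Origin: centre of the underside; z is up out of the fin. It lies flat on the tray, underside 4 mm above the table
- tray: fixed shallow steel tray 120 mm (x) by 235 mm (y), floor 4 mm thick, rim 12 mm tall, origin under its centre. The rectangular plate and the round disc lie on it side by side, either way round
- face_center (a point): centre of the outer surface of the reader's measuring face, a flat aluminium plate 110 mm (its x) by 90 mm (its y), with a round 30 mm window flush in its middle and four black corner marks round a 70 x 50 mm place. x runs up the slope (away from the robot), y level, z out of the face. About 115 mm above the table; the point moves with the sprung face
- reader: the reader's fixed white base, 150 x 140 mm, 45 mm tall, origin under its centre. On it a tilting head carries the measuring face between two cheeks (100 mm above the table, within 67 mm of the middle along y). The head's slope is set differently every time, 15 to 32 degrees from level, facing the robot, and stays as set
- face (a joint): how far the measuring face is pushed in along its normal, in m: 0 untouched, 0.010 at its stop. Spring: starts to give at about 2 to 3 N, then 1.2 N per mm; half in takes about 8 N
- disc: bystander on the tray: round white disc 54 mm across, 5 mm thick, with a round black post 14 mm across on its middle, 45 mm tall in all; origin under its centre
- jar: bystander: jar 44 mm across, 65 mm tall; origin under its centre
- vial_a: bystander: small glass vial 28 mm across, 55 mm tall; origin under its centre
- vial_b: bystander: small glass vial like the other, 28 mm across, 55 mm tall; origin under its centre
- weight: bystander: brass weight 34 mm across, 49 mm tall; origin under its centre
- spatula: bystander: spatula 170 mm long lying flat along its own x axis
- beaker: bystander: open glass cup 60 mm across, 75 mm tall; origin under its centre
Not all that is in view belongs to the job. What is shaped like the part that bears knob_grip but green or purple is not meant.

How it is judged:
On the way, in this order (a step that is already met when the one before it is completed fails the run):
1. the knob is twisted clockwise to its stop (at least 0.93 of 1.0 rad) (value of joint knob above 0.93 rad), for 0.1 s.
2. the knob is let go and has sprung back (below 0.1 rad, no finger on it) (value of joint knob below 0.1 rad and contact force between lamp_box and the fingers below 0.3 N), for 0.2 s.
3. the rectangular plate is held up clear of the tray (height (world z) of plate above 0.045 m and contact force between plate and the fingers above 1 N), for 0.2 s.
4. the plate is pressed flush on the measuring face (z of plate in the frame of face_center between -0.003 and 0.003 m and distance between plate and face_center below 0.01 m and angle between the z axis of plate and the z axis of face_center, either way round below 0.05 rad and angle between the x axis of plate and the x axis of face_center, either way round below 0.15 rad and value of joint face between 0.0015 and 0.009 m and contact force between plate and the fingers above 1 N and contact force between plate and reader above 2 N), for 0.5 s.
At the end, for the whole second after the job is handed in: Plate at rest in the fingers, underside within 3 mm of the face, tilt within 0.05 rad, centre within 10 mm of the window's, long side within 0.15 rad of the slope, fingers gripping (over 1 N), pressing over 2 N, face pushed in 1.5 to 9 mm; knob back below 0.1 rad (all of step 4 and value of joint knob below 0.1 rad and linear speed of plate below 0.02 m/s); the arm keeps its last pose, push and grip.
It fails at once if a bystander (disc, jar, vial, weight, spatula or beaker) is shifted more than 40 mm (distance of any of disc, jar, vial_a, vial_b, weight, spatula, beaker from where it was at the start of the episode above 0.04 m).
It also fails if it takes over 64 s, if anything falls off the work surface, if the arm or the gripper's body presses on something with over 40 N, if the wrist force passes 120 N, or if a joint passes its speed limit or range.

## Working session

There is one attempt and no reset: what is moved stays moved. The work goes in short steps, Python scripts to look and compute and a shell command to move; the robot and the scene stay as the last step left them, time stands still between calls to the robot, and variables do not carry over. Pictures are saved under pics/ and viewed, and the job is handed in when it is done.

```bash
mkdir -p pics; ls
cat > h.py <<'E'
import numpy as np, cv2, json
from workcell import r
from scipy.spatial.transform import Rotation as R
def q2R(q): return R.from_quat([q[1],q[2],q[3],q[0]]).as_matrix()
def snap(cam,fn):
    s=r.state(); im,d=r.snapshot(cam)
    cv2.imwrite('pics/'+fn+'.png',im); np.savez('/tmp/'+fn+'.npz',im=im,d=d,p=s['tcp_pos'],q=s['tool_rot'])
    return im,d,s
def campose(cam,s):
    c=r.camera_params(cam); K=np.array(c['intrinsics'])
    if cam=='wrist':
        T=np.eye(4);T[:3,:3]=q2R(s['tool_rot']);T[:3,3]=s['tcp_pos']
        T=T@np.array(c['T_tool_cam'])
        return K,T[:3,:3],T[:3,3]
    Rm=np.array(c['rotation'])
    if Rm.shape!=(3,3): Rm=q2R(Rm.ravel())
    return K,Rm,np.array(c['origin'])
def cloud(cam,d,s):
    K,Rm,o=campose(cam,s)
    v,u=np.mgrid[0:480,0:640]
    P=np.stack([(u-K[0,2])/K[0,0]*d,(v-K[1,2])/K[1,1]*d,d],-1)
    W=P@Rm.T+o; W[d==0]=np.nan
    return W
def ray_z(cam,s,row,col,z):
    K,Rm,o=campose(cam,s)
    w=Rm@np.array([(col-K[0,2])/K[0,0],(row-K[1,2])/K[1,1],1])
    return o+w*(z-o[2])/w[2]
E
python3 - <<'E'
from h import *
for c in ['scene','top','wrist']:
    im,d,s=snap(c,c+'0'); print(r.camera_params(c))
print(s)
E
```

```text
pics
{'intrinsics': array([[561.86688395,   0.        , 322.46793204],
       [  0.        , 561.86688395, 232.39059541],
       [  0.        ,   0.        ,   1.        ]]), 'origin': array([1.28350078, 0.07015557, 0.97673525]), 'rotation': array([-0.24437485,  0.61665078,  0.69715307, -0.27203006])}
{'intrinsics': array([[581.20633565,   0.        , 319.77892411],
       [  0.        , 581.20633565, 241.47591015],
       [  0.        ,   0.        ,   1.        ]]), 'origin': array([ 0.3866114 , -0.05082   ,  1.56676362]), 'rotation': array([ 0.03249001, -0.70562668,  0.70751548, -0.02138328])}
{'intrinsics': array([[380.49587313,   0.        , 321.63848209],
       [  0.        , 380.49587313, 241.37841794],
       [  0.        ,   0.        ,   1.        ]]), 'T_tool_cam': array([[-1.23247949e-03, -9.55388930e-01, -2.95348056e-01,
         7.54955026e-02],
       [ 9.99998774e-01, -1.46267775e-03,  5.58487335e-04,
        -8.13134606e-05],
       [-9.65571647e-04, -2.95347005e-01,  9.55389561e-01,
        -1.43161436e-01],
       [ 0.00000000e+00,  0.00000000e+00,  0.00000000e+00,
         1.00000000e+00]])}
{'clock': 0.1, 'joints': array([ 1.39658131e+00,  3.85482669e-01,  6.74038743e-03, -4.17704906e-04,
       -1.19400633e+00, -2.58596390e-01]), 'dq': array([ 0.00213465, -0.00242999,  0.00390792,  0.0026622 ,  0.00123096,
        0.00041243]), 'tau': array([-8.47386400e-04, -3.93321204e+01,  1.88928491e+01,  4.19789001e+00,
       -2.61667388e-03,  2.63326854e-06]), 'tcp_pos': array([0.26191087, 0.5668901 , 0.23032308]), 'tool_rot': array([ 9.83459521e-04,  9.76658499e-01, -2.14795686e-01, -1.52781889e-04]), 'force': array([-0.29915761,  0.79466034, -0.02318768]), 'ft_torque': array([-0.00276603,  0.01004373,  0.02164724]), 'finger_gap': 0.08526923141789934}
```

View pics/scene0.png

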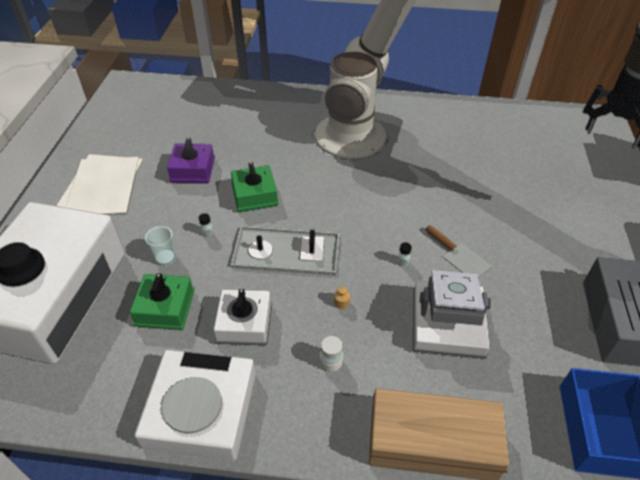

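View pics/top0.png

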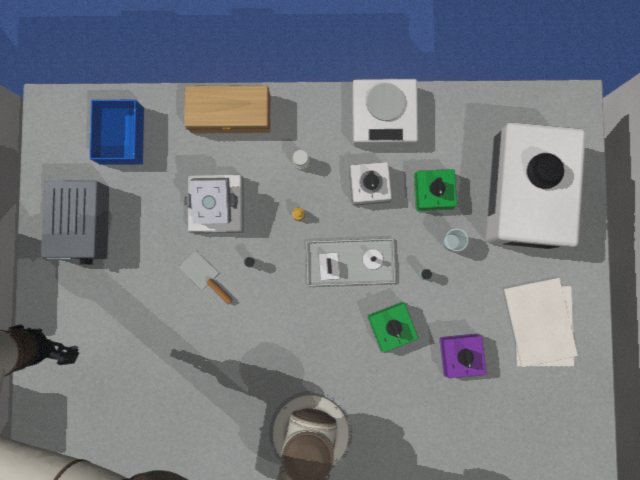

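Run:
```python
from h import *
z={'plate':.049-.004,'disc':.004,'knob_grip':.084,'face_center':.115,'jar':0,'beaker':0,'vial_a':0,'weight':0,'tray':0,'reader':0}
z['plate']=.004
im,d,s=snap('top','top1')
for n in z:
    for l in r.landmark_of('top',n)[:4]: print(n,l['score'],np.round(l['position'],1),np.round(ray_z('top',s,*l['position'],z[n]),3))
print(r.state()['clock'])
```

```text
plate 0.9 [262.6 326.5] [ 0.449 -0.044  0.004]
disc 0.87 [255.9 370.7] [ 0.467 -0.163  0.004]
knob_grip 0.77 [356.2 466.4] [ 0.21  -0.395  0.084]
knob_grip 0.65 [185.5 440.4] [ 0.643 -0.338  0.084]
knob_grip 0.63 [329.2 395.2] [ 0.277 -0.218  0.084]
knob_grip 0.51 [176. 370.] [ 0.669 -0.157  0.084]
face_center 0.92 [205.8 207.6] [0.589 0.255 0.115]
jar 0.55 [163.2 303.9] [0.721 0.017 0.   ]
jar 0.49 [214.3 299.6] [0.58  0.028 0.   ]
beaker 0.68 [243.8 451.4] [ 0.499 -0.381  0.   ]
vial_a 0.47 [262.6 250.9] [0.45 0.16 0.  ]
vial_a 0.43 [272.3 423.9] [ 0.422 -0.306  0.   ]
vial_a 0.36 [180.6 370.8] [ 0.672 -0.166  0.   ]
weight 0.45 [213.5 297.5] [0.583 0.034 0.   ]
tray 0.68 [263.7 346.8] [ 0.446 -0.099  0.   ]
reader 0.56 [203.9 220.9] [0.61  0.243 0.   ]
0.7
```

The pictures show the white lamp box with its knob at about (370,182) in the top view, the plate at (328,263) and the reader face at (208,203). Next I'll refine these with the depth data.

Run:
```python
from h import *
z=np.load('/tmp/top1.npz'); im=z['im']; d=z['d']; s=r.state()
W=cloud('top',d,s)
def crop(c0,c1,r0,r1,f): return cv2.resize(im[r0:r1,c0:c1],None,fx=f,fy=f,interpolation=cv2.INTER_CUBIC)
a=crop(340,400,155,210,6);b=crop(300,400,235,290,6);c=crop(180,250,170,240,5)
for n,x in zip('abc',(a,b,c)): cv2.imwrite(f'pics/crop_{n}.png',x)
def fit(mask):
    p=W[mask]; m=np.nanmean(p,0); u,sv,vt=np.linalg.svd(p-m,full_matrices=False); return m,vt,sv/np.sqrt(len(p))
reg=np.zeros((480,640),bool); reg[155:210,340:400]=1
g=im.max(2)
for nm,zl,zh in [('box top',.045,.057),('knobtop',.085,.105)]:
    m=reg&(W[...,2]>zl)&(W[...,2]<zh)
    mm,vt,sv=fit(m); print(nm,m.sum(),mm,vt[0],sv, cv2.minAreaRect(W[m][:,:2].astype(np.float32)*1000))
reg[:]=0;reg[235:290,300:345]=1
for nm,zl,zh in [('fin top',.035,.06)]:
    m=reg&(W[...,2]>zl)&(W[...,2]<zh); mm,vt,sv=fit(m); print(nm,m.sum(),mm,vt[0],sv,cv2.minAreaRect(W[m][:,:2].astype(np.float32)*1000))
m=reg&(g>215); print('plate white',m.sum(),np.nanmean(W[m],0),cv2.minAreaRect(W[m][:,:2].astype(np.float32)*1000))
reg[:]=0;reg[182:226,190:228]=1
m=reg&(W[...,2]>.07)&(W[...,2]<.16); mm,vt,sv=fit(m);n=vt[2]*np.sign(vt[2,2]);print('face',m.sum(),mm,n,sv,'tilt',np.degrees(np.arccos(n[2])),'az',np.degrees(np.arctan2(n[1],n[0])))
```

```text
box top 795 [ 0.65763434 -0.15980194  0.05359244] [-5.93694515e-01 -8.04690290e-01  6.00744736e-04] [0.0318567  0.03080351 0.00242494] ((658.86328125, -160.35037231445312), (100.72268676757812, 100.62198638916016), 4.729170322418213)
knobtop 85 [ 0.65844543 -0.15992537  0.09483743] [-0.99658144 -0.0812134   0.01515945] [0.01261505 0.00378794 0.00332016] ((658.773193359375, -160.46109008789062), (42.495086669921875, 12.59252643585205), 2.2409634590148926)
fin top 73 [ 0.43927279 -0.04998659  0.04992797] [-0.9965327  -0.06615708 -0.05045604] [0.01210034 0.00347719 0.00327316] ((439.55194091796875, -50.04510498046875), (39.64289855957031, 11.708643913269043), 4.565868377685547)
plate white 0 [nan nan nan] ((0.0, 0.0), (0.0, 0.0), 0.0)
face 1552 [0.59810774 0.25234762 0.11330754] [-0.27930309 -0.01635195  0.96006375] [0.03067951 0.02716972 0.00460774] tilt 16.247155366080715 az -176.64941212899467<stdin>:17: RuntimeWarning: Mean of empty slice
```

View pics/crop_c.png

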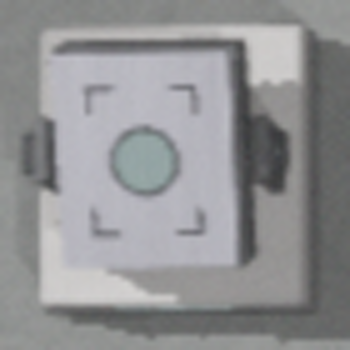

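View pics/crop_a.png

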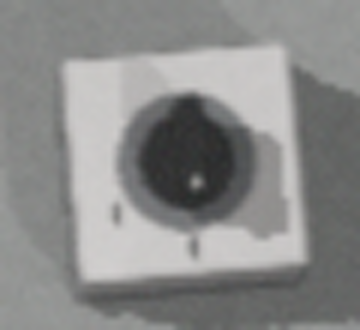

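View pics/crop_b.png

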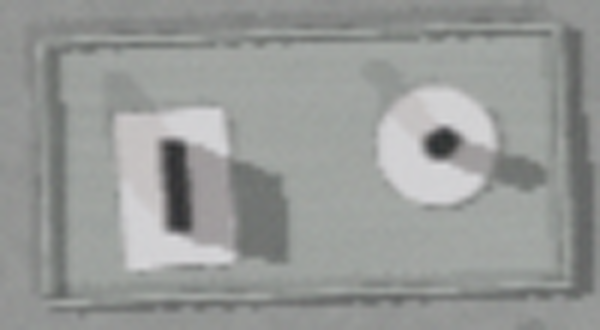

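```bash
cat >> h.py <<'E'
def rz(deg):  # tool down, x axis at yaw deg
    return (R.from_euler('z',deg,degrees=True)*R.from_euler('x',180,degrees=True)).as_matrix()
def go(p,Rt):
    s=r.state(); R0=q2R(s['tool_rot']); 
    sl=R0.T@(np.array(p)-s['tcp_pos']); rv=R.from_matrix(R0.T@Rt).as_rotvec(degrees=True)
    print('slide',np.round(sl,4).tolist(),'ang',np.round(rv,2).tolist(),'t',s['clock'],'q',np.round(s['joints'],2))
def where():
    s=r.state();R0=q2R(s['tool_rot'])
    print('t',round(s['clock'],2),'tcp',np.round(s['tcp_pos'],4),'x',np.round(R0[:,0],3),'z',np.round(R0[:,2],3),'yaw',np.degrees(np.arctan2(R0[1,0],R0[0,0])).round(2),'F',np.round(s['force'],1),'T',np.round(s['ft_torque'],2),'gap',round(s['finger_gap'],4),'q6',s['joints'][5].round(2))
E
python3 -c "
from h import *
go([.655,-.16,.23],rz(4.7))"
```

```text
slide [0.6617, 0.4955, 0.0013] ang [-0.0, 0.0, -29.5] t 0.7 q [ 1.4   0.38  0.01 -0.   -1.19 -0.26]
```

```bash
python3 -m inch '[{"slide":[0.6617,0.4955,0],"angular":[0,0,-29.5],"claw":1},{"slide":[0.6617,0.4955,0],"angular":[0,0,-29.5],"claw":1},{"slide":[0.6617,0.4955,0],"angular":[0,0,-29.5],"claw":1},{"slide":[0.6617,0.4955,0],"angular":[0,0,-29.5],"claw":1},{"slide":[0.6617,0.4955,0],"angular":[0,0,-29.5],"claw":1},{"slide":[0.6617,0.4955,0],"angular":[0,0,-29.5],"claw":1},{"slide":[0.6617,0.4955,0],"angular":[0,0,-29.5],"claw":1},{"slide":[0.6617,0.4955,0],"angular":[0,0,-29.5],"claw":1}]' 30; python3 -c "
from h import *
where();go([.655,-.16,.23],rz(4.7))"
```

```text
clock: 1.7
tcp_pos: [0.5005, 0.1257, 0.2318]
tool_rot: [-0.0, 0.999, 0.041, 0.001]
force: [0.8, 0.5, 0.3]
finger_gap: 0.0854
t 1.7 tcp [0.5005 0.1257 0.2318] x [0.997 0.082 0.001] z [ 0.001  0.001 -1.   ] yaw 4.73 F [0.8 0.5 0.3] T [ 0.05 -0.1   0.01] gap 0.0854 q6 1.09
slide [0.1304, 0.2974, 0.0018] ang [-0.03, -0.07, 0.03] t 1.7 q [ 0.56  0.2  -0.26  0.   -1.12  1.09]
```

```bash
python3 -m inch '[{"slide":[0.13,0.2974,0],"angular":[0,0,0],"claw":1},{"slide":[0.13,0.2974,0],"angular":[0,0,0],"claw":1},{"slide":[0.13,0.2974,0],"angular":[0,0,0],"claw":1},{"slide":[0.13,0.2974,0],"angular":[0,0,0],"claw":1},{"slide":[0.13,0.2974,0],"angular":[0,0,0],"claw":1},{"slide":[0.13,0.2974,0],"angular":[0,0,0],"claw":1},{"slide":[0.13,0.2974,0],"angular":[0,0,0],"claw":1}]'
python3 - <<'E'
from h import *
where()
im,d,s=snap('wrist','w1'); W=cloud('wrist',d,s)
for l in r.landmark_of('wrist','knob_grip')[:2]: print(l['score'],l['position'],ray_z('wrist',s,*l['position'],.084))
m=(W[...,2]>.085)&(W[...,2]<.105)&(np.hypot(W[...,0]-.659,W[...,1]+.16)<.04)
print(m.sum(),np.nanmean(W[m],0),cv2.minAreaRect(W[m][:,:2].astype(np.float32)*1000))
m=(W[...,2]>.045)&(W[...,2]<.058)&(np.hypot(W[...,0]-.659,W[...,1]+.16)<.09)
print(m.sum(),np.nanmean(W[m],0),cv2.minAreaRect(W[m][:,:2].astype(np.float32)*1000))
E
```

```text
clock: 2.58
tcp_pos: [0.6544, -0.1606, 0.2311]
tool_rot: [-0.0, 0.999, 0.04, 0.0]
force: [-0.1, 0.6, 0.9]
finger_gap: 0.0856
t 2.58 tcp [ 0.6544 -0.1606  0.2311] x [0.997 0.081 0.   ] z [ 0.     0.001 -1.   ] yaw 4.64 F [-0.1  0.6  0.9] T [0.05 0.   0.02] gap 0.0856 q6 1.65
0.72 [260.2, 532.2] [ 0.63783332 -0.33318537  0.084     ]
0.59 [218.9, 322.3] [ 0.65859162 -0.16079261  0.084     ]
921 [ 0.6603049  -0.16006563  0.09515965] ((658.7583618164062, -160.1022186279297), (44.61750411987305, 11.591066360473633), 4.717945098876953)
10988 [ 0.66368946 -0.15989643  0.0555277 ] ((659.5637817382812, -160.21551513671875), (98.83209228515625, 100.03515625), 4.651086330413818)
```

View pics/w1.png

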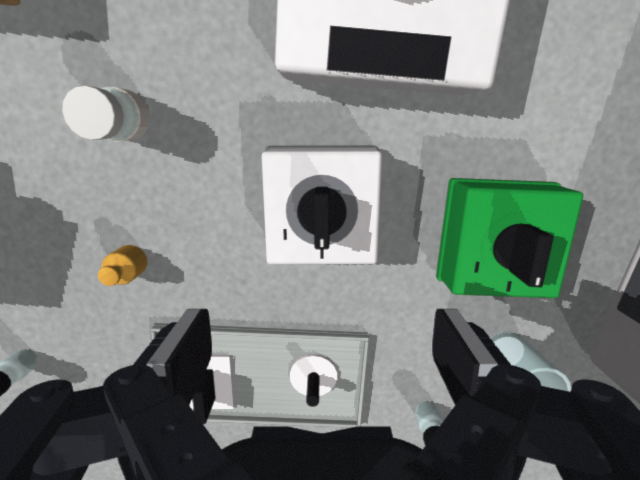

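The wrist view shows the white box centred, with the knob bar at (321,220), and the depth data agrees: (0.659, −0.160), yaw 4.7°. I'll descend, grip and twist.

```bash
python3 -c "
from h import *
go([.659,-.1602,.067],rz(4.7))"
python3 -m inch '[{"slide":[0.0046,0,0.06],"angular":[0,0,0],"claw":1},{"slide":[0.0046,0,0.12],"angular":[0,0,0],"claw":1},{"slide":[0.0046,0,0.164],"angular":[0,0,0],"claw":1},{"slide":[0.0046,0,0.164],"angular":[0,0,0],"claw":0.4},{"slide":[0.0046,0,0.164],"angular":[0,0,0],"claw":0},{"slide":[0.0046,0,0.164],"angular":[0,0,0],"claw":0},{"slide":[0.0046,0,0.164],"angular":[0,0,0],"claw":0},{"slide":[0.0046,0,0.164],"angular":[0,0,0],"claw":0}]' 40;python3 -c "
from h import *
where()"
```

```text
slide [0.0046, 0.0018, 0.1649] ang [-0.05, -0.05, 0.08] t 2.675 q [ 0.    0.47  0.14 -0.   -1.24  1.65]
clock: 3.68
tcp_pos: [0.6601, -0.16, 0.0705]
tool_rot: [0.001, 0.999, 0.042, 0.002]
force: [-0.1, -3.9, 4.1]
finger_gap: 0.0108
t 3.67 tcp [ 0.6601 -0.16    0.0705] x [0.996 0.084 0.005] z [ 0.005 -0.001 -1.   ] yaw 4.79 F [-0.1 -3.9  4.1] T [-1.19  0.07 -0.03] gap 0.0108 q6 1.65
```

```bash
python3 -m inch '[{"slide":[0,0,0.002],"angular":[0,0,10],"claw":0},{"slide":[0,0,0.002],"angular":[0,0,20],"claw":0},{"slide":[0,0,0.002],"angular":[0,0,30],"claw":0},{"slide":[0,0,0.002],"angular":[0,0,40],"claw":0},{"slide":[0,0,0.002],"angular":[0,0,50],"claw":0},{"slide":[0,0,0.002],"angular":[0,0,57],"claw":0},{"slide":[0,0,0.002],"angular":[0,0,59],"claw":0},{"slide":[0,0,0.002],"angular":[0,0,59],"claw":0}]';python3 -c "
from h import *
where()"
```

```text
clock: 4.68
tcp_pos: [0.6599, -0.1611, 0.0706]
tool_rot: [0.0, 0.891, -0.455, 0.003]
force: [-3.7, -2.4, 5.2]
finger_gap: 0.0113
t 4.67 tcp [ 0.6599 -0.1611  0.0706] x [ 0.586 -0.81   0.005] z [ 0.005 -0.003 -1.   ] yaw -54.1 F [-3.7 -2.4  5.2] T [-0.77  0.79  0.48] gap 0.0113 q6 0.62
```

```bash
python3 -m inch '[{"slide":[0,0,0],"angular":[0,0,1],"claw":0},{"slide":[0,0,0],"angular":[0,0,1],"claw":0}]';python3 -c "
from h import *
where(); snap('wrist','w2')"
```

```text
clock: 4.92
tcp_pos: [0.6598, -0.1612, 0.0706]
tool_rot: [0.0, 0.887, -0.462, 0.003]
force: [-0.8, -1.4, 0.2]
finger_gap: 0.0115
t 4.92 tcp [ 0.6598 -0.1612  0.0706] x [ 0.573 -0.819  0.005] z [ 0.005 -0.003 -1.   ] yaw -55.03 F [-0.8 -1.4  0.2] T [-0.45  0.07  0.71] gap 0.0115 q6 0.61
```

View pics/w2.png

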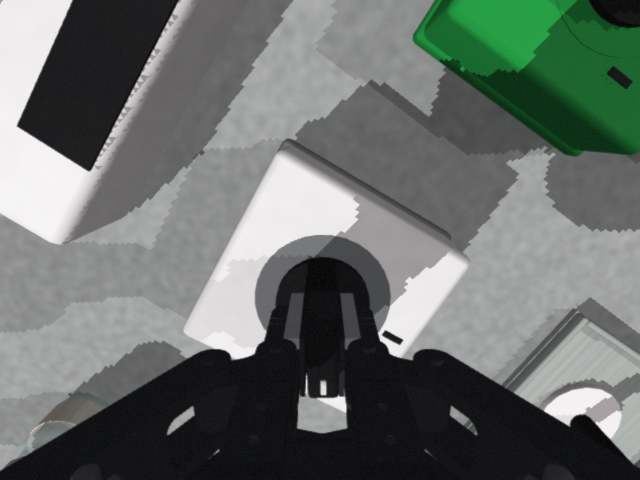

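The bar is between the pads and its pointer is at (323,388). The resisting torque rose to 0.71 N m, well above the spring's, so the knob is at its stop. I'll release it and rise.

```bash
python3 -m inch '[{"slide":[0,0,0],"angular":[0,0,0],"claw":1},{"slide":[0,0,0],"angular":[0,0,0],"claw":1},{"slide":[0,0,0],"angular":[0,0,0],"claw":1},{"slide":[0,0,-0.06],"angular":[0,0,0],"claw":1},{"slide":[0,0,-0.12],"angular":[0,0,0],"claw":1},{"slide":[0,0,-0.16],"angular":[0,0,-10],"claw":1},{"slide":[0,0,-0.16],"angular":[0,0,-20],"claw":1},{"slide":[0,0,-0.16],"angular":[0,0,-20],"claw":1}]';python3 - <<'E'
from h import *
where(); im,d,s=snap('wrist','w3'); W=cloud('wrist',d,s)
m=(W[...,2]>.085)&(W[...,2]<.105)&(np.hypot(W[...,0]-.659,W[...,1]+.16)<.04)
print(m.sum(),np.nanmean(W[m],0),cv2.minAreaRect(W[m][:,:2].astype(np.float32)*1000))
# fin pose from top picture refit; look pose
go([.435,-.05,.23],rz(3.8))
E
```

```text
clock: 5.98
tcp_pos: [0.659, -0.1605, 0.231]
tool_rot: [0.001, 0.953, -0.302, 0.003]
force: [-0.3, -0.5, -0.9]
finger_gap: 0.0854
t 5.97 tcp [ 0.659  -0.1605  0.231 ] x [ 0.817 -0.576  0.006] z [ 0.006 -0.003 -1.   ] yaw -35.18 F [-0.3 -0.5 -0.9] T [-0.    0.04 -0.01] gap 0.0854 q6 0.96
967 [ 0.66022905 -0.16110336  0.09468317] ((659.10009765625, -160.3771514892578), (44.17890548706055, 12.496593475341797), 5.097984790802002)
slide [-0.2465, 0.0388, -0.001] ang [0.1, -0.27, -39.03] t 6.025 q [ 0.    0.47  0.15  0.   -1.24  0.95]
```

View pics/w3.png

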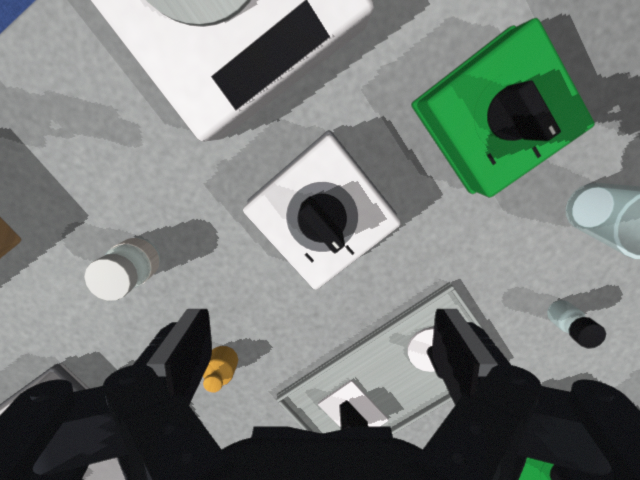

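The knob bar, at (322,220), is back at its rest angle (5.1° against 4.7°). I'll go over to the plate.

```bash
python3 -m inch '[{"slide":[-0.06,0.01,0],"angular":[0,0,-10],"claw":1},{"slide":[-0.12,0.02,0],"angular":[0,0,-20],"claw":1},{"slide":[-0.18,0.03,0],"angular":[0,0,-30],"claw":1},{"slide":[-0.2465,0.0388,0],"angular":[0.1,-0.27,-39],"claw":1},{"slide":[-0.2465,0.0388,0],"angular":[0.1,-0.27,-39],"claw":1},{"slide":[-0.2465,0.0388,0],"angular":[0.1,-0.27,-39],"claw":1}]';python3 - <<'E'
from h import *
where(); im,d,s=snap('wrist','w4'); W=cloud('wrist',d,s)
m=(W[...,2]>.035)&(W[...,2]<.06)&(np.hypot(W[...,0]-.44,W[...,1]+.05)<.04)
print(m.sum(),np.nanmean(W[m],0),cv2.minAreaRect(W[m][:,:2].astype(np.float32)*1000))
c=[l for l in r.cut_out('wrist','plate')]
for l in c[:2]:
  mm=l['pixels']; k=mm&(W[...,2]>.006)&(W[...,2]<.015); print(l['score'],l['bbox'],k.sum(),cv2.minAreaRect(W[k][:,:2].astype(np.float32)*1000),np.nanmedian(W[k][:,2]))
for l in r.landmark_of('wrist','plate')[:2]: print(l['score'],l['position'],ray_z('wrist',s,*l['position'],.004))
E
```

```text
clock: 6.78
tcp_pos: [0.4351, -0.0499, 0.2292]
tool_rot: [0.0, 0.999, 0.032, 0.0]
force: [0.3, 0.1, 0.2]
finger_gap: 0.0851
t 6.78 tcp [ 0.4351 -0.0499  0.2292] x [0.998 0.065 0.001] z [ 0.001 -0.    -1.   ] yaw 3.71 F [0.3 0.1 0.2] T [ 0.04 -0.08 -0.05] gap 0.0851 q6 1.38
645 [ 0.4408087  -0.05020368  0.04915358] ((439.7432861328125, -50.29704284667969), (39.32669448852539, 11.9000244140625), 4.826109886169434)
0.96 [297.8, 162.4, 347.3, 237.7] 2857 ((439.7003173828125, -50.22654724121094), (69.68348693847656, 49.70851135253906), 3.4461236000061035) 0.009660585586294679
0.69 [196.2, 323.6] [ 0.44312821 -0.05149076  0.004     ]
```

View pics/w4.png

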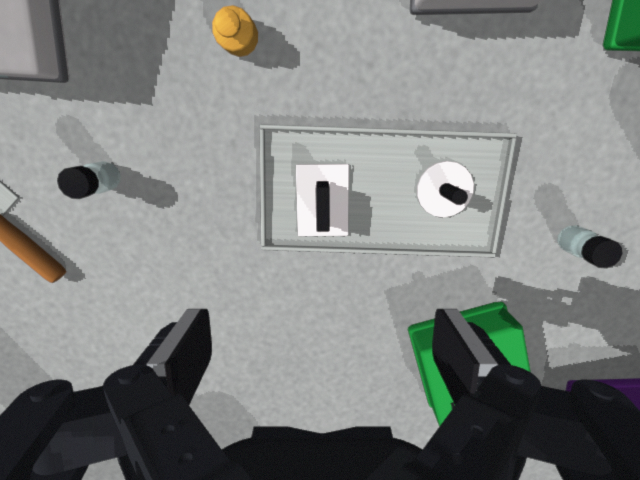

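Plate at (0.4397, −0.0502), yaw about 4°, at pixel (322,200). Before taking it I'll look at the reader face up close.

```bash
python3 -m inch '[{"slide":[0.03,-0.05,0],"angular":[0,0,0],"claw":1},{"slide":[0.06,-0.1,-0.03],"angular":[0,0,0],"claw":1},{"slide":[0.09,-0.15,-0.04],"angular":[0,0,0],"claw":1},{"slide":[0.12,-0.2,-0.04],"angular":[0,0,0],"claw":1},{"slide":[0.15,-0.25,-0.04],"angular":[0,0,0],"claw":1},{"slide":[0.17,-0.29,-0.04],"angular":[0,0,0],"claw":1},{"slide":[0.17,-0.29,-0.04],"angular":[0,0,0],"claw":1},{"slide":[0.17,-0.29,-0.04],"angular":[0,0,0],"claw":1}]';python3 - <<'E'
from h import *
where(); im,d,s=snap('wrist','w5'); W=cloud('wrist',d,s)
for l in r.landmark_of('wrist','face_center')[:2]:
    print(l['score'],l['position'],W[int(l['position'][0]),int(l['position'][1])])
E
```

```text
clock: 7.92
tcp_pos: [0.5875, 0.2495, 0.2673]
tool_rot: [0.001, 1.0, 0.031, -0.001]
force: [-0.3, -0.6, 0.4]
finger_gap: 0.0855
t 7.92 tcp [0.5875 0.2495 0.2673] x [ 0.998  0.063 -0.002] z [-0.002 -0.002 -1.   ] yaw 3.61 F [-0.3 -0.6  0.4] T [0.02 0.03 0.01] gap 0.0855 q6 0.98
0.6 [207.6, 317.0] [0.59938995 0.2535494  0.11473594]
```

View pics/w5.png

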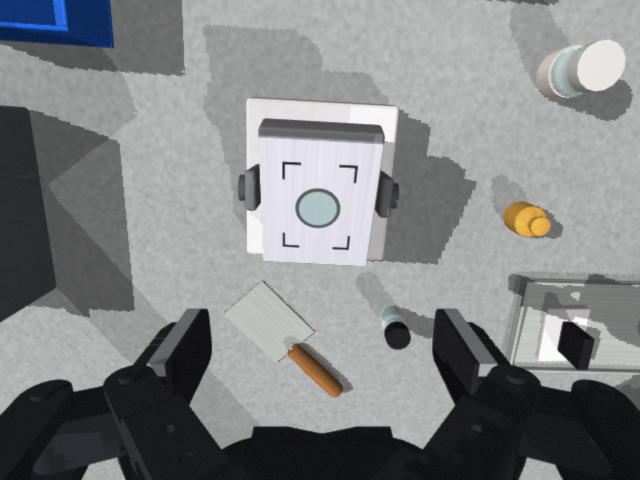

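Run:
```python
from h import *
z=np.load('/tmp/w5.npz'); d=z['d']; im=z['im']; s=dict(tcp_pos=z['p'],tool_rot=z['q']); W=cloud('wrist',d,s)
m=np.zeros((480,640),bool); m[165:250,275:360]=1; m&=np.isfinite(W[...,2])
for k in range(4):
    p=W[m]; c=p.mean(0); n=np.linalg.svd(p-c,full_matrices=False)[2][2]; n*=np.sign(n[2])
    e=(W-c)@n; reg=np.zeros_like(m); reg[125:275,245:395]=1; m=reg&(np.abs(e)<.0025)
print(m.sum(),n,'tilt',np.degrees(np.arccos(n[2])),'std',e[m].std())
# largest component
cnt,lab,st,_=cv2.connectedComponentsWithStats(m.astype(np.uint8)); j=1+st[1:,4].argmax(); m=lab==j
y=np.cross(n,[1,0,0]);y/=np.linalg.norm(y); x=np.cross(y,n)
q=W[m]-c; ab=np.stack([q@x,q@y],1).astype(np.float32)*1000
rect=cv2.minAreaRect(ab); print(rect, st[j])
cen=c+(x*rect[0][0]+y*rect[0][1])/1000; print('face rect centre',cen)
# window centre: intersect with plane; hue
K,Rm,o=campose('wrist',s)
def onplane(row,col):
    w=Rm@np.array([(col-K[0,2])/K[0,0],(row-K[1,2])/K[1,1],1]); return o+w*((c-o)@n)/(w@n)
b=im.astype(int); sat=(b.max(2)-b.min(2)); wm=np.zeros_like(m); wm[175:240,285:350]=1
wm&=(b[...,1]-b[...,2]>15); print(wm.sum()); v,u=np.nonzero(wm)
(ec,es,ea)=cv2.fitEllipse(cv2.convexHull(np.stack([u,v],1).astype(np.int32))); print('win px',ec,es,onplane(ec[1],ec[0]))
# corner marks
g=b.max(2); km=(g<110); km[:155]=0;km[255:]=0;km[:,:278]=0;km[:,362:]=0; 
km&=~cv2.dilate(wm.astype(np.uint8),np.ones((9,9))).astype(bool)
v,u=np.nonzero(km); P=np.array([onplane(a,bb) for a,bb in zip(v,u)])-c
r2=cv2.minAreaRect(np.stack([P@x,P@y],1).astype(np.float32)*1000); print('marks',km.sum(),r2,'centre',c+(x*r2[0][0]+y*r2[0][1])/1000)
cv2.imwrite('pics/marks.png',(km*255).astype(np.uint8))
```

```text
14108 [-0.28399613 -0.00159012  0.95882411] tilt 16.49911787873374 std 0.0006587596090421767
((-6.228801727294922, -0.14437103271484375), (111.2503433227539, 90.22357177734375), 0.40048786997795105) [  258   136   126   130 14108]
face rect centre [0.59833303 0.25344927 0.11446633]
959
win px (317.2392883300781, 208.13221740722656) (32.44677734375, 37.02894592285156) [0.59843766 0.25330624 0.11449708]
marks 215 ((-6.3261871337890625, -0.5834064483642578), (75.5732421875, 55.09584426879883), 0.39988696575164795) centre [0.59823965 0.25301028 0.11443794]
```

```bash
python3 -c "
from h import *
go([.4397,-.0502,.23],rz(4)); go([.4397,-.0502,.10],rz(4))"
```

```text
slide [-0.1659, 0.2893, 0.0388] ang [0.04, 0.04, -0.42] t 8.025 q [ 0.65  0.39  0.1   0.   -1.29  0.98]
slide [-0.1658, 0.2892, 0.1688] ang [0.04, 0.04, -0.42] t 8.025 q [ 0.65  0.39  0.1   0.   -1.29  0.98]
```

```bash
python3 -m inch '[{"slide":[-0.03,0.052,0],"angular":[0,0,-0.4],"claw":1},{"slide":[-0.06,0.104,0],"angular":[0,0,-0.4],"claw":1},{"slide":[-0.09,0.157,0.02],"angular":[0,0,-0.4],"claw":1},{"slide":[-0.12,0.209,0.05],"angular":[0,0,-0.4],"claw":1},{"slide":[-0.15,0.26,0.1],"angular":[0,0,-0.4],"claw":1},{"slide":[-0.1659,0.2893,0.14],"angular":[0,0,-0.4],"claw":1},{"slide":[-0.1659,0.2893,0.165],"angular":[0,0,-0.4],"claw":1},{"slide":[-0.1659,0.2893,0.165],"angular":[0,0,-0.4],"claw":1}]'; python3 -c "
from h import *
where();go([.4397,-.0502,.0155],rz(4))"
```

```text
clock: 9.02
tcp_pos: [0.4374, -0.052, 0.1028]
tool_rot: [0.001, 0.999, 0.033, -0.003]
force: [0.1, -0.3, 0.8]
finger_gap: 0.0856
t 9.03 tcp [ 0.4374 -0.052   0.1028] x [ 0.998  0.067 -0.005] z [-0.005 -0.002 -1.   ] yaw 3.81 F [ 0.1 -0.3  0.8] T [-0.   -0.06  0.  ] gap 0.0856 q6 1.38
slide [0.0029, -0.0017, 0.0872] ang [0.08, 0.29, -0.19] t 9.025 q [ 0.25  0.23 -0.6   0.   -0.75  1.38]
```

```bash
python3 -m inch '[{"slide":[0.0029,-0.0017,0.03],"angular":[0,0.3,-0.2],"claw":1},{"slide":[0.0029,-0.0017,0.06],"angular":[0,0.3,-0.2],"claw":1},{"slide":[0.0029,-0.0017,0.08],"angular":[0,0.3,-0.2],"claw":1},{"slide":[0.0029,-0.0017,0.0872],"angular":[0,0.3,-0.2],"claw":1},{"slide":[0.0029,-0.0017,0.0872],"angular":[0,0.3,-0.2],"claw":1}]'; python3 -c "
from h import *
where();go([.4397,-.0502,.0155],rz(4))"
```

```text
clock: 9.65
tcp_pos: [0.4408, -0.0499, 0.0165]
tool_rot: [0.001, 0.999, 0.035, 0.001]
force: [-0.1, 0.3, -0.3]
finger_gap: 0.0854
t 9.65 tcp [ 0.4408 -0.0499  0.0165] x [0.997 0.071 0.002] z [ 0.002 -0.001 -1.   ] yaw 4.05 F [-0.1  0.3 -0.3] T [ 0.01  0.   -0.  ] gap 0.0854 q6 1.38
slide [-0.0011, 0.0002, 0.001] ang [0.07, -0.12, 0.05] t 9.65 q [ 0.26  0.38 -0.69  0.   -0.5   1.38]
```

```bash
python3 -m inch '[{"slide":[-0.001,0,0.001],"angular":[0,0,0],"claw":0.4},{"slide":[-0.001,0,0.001],"angular":[0,0,0],"claw":0},{"slide":[-0.001,0,0.001],"angular":[0,0,0],"claw":0},{"slide":[-0.001,0,0.001],"angular":[0,0,0],"claw":0},{"slide":[-0.001,0,0.001],"angular":[0,0,0],"claw":0},{"slide":[-0.001,0,0.001],"angular":[0,0,0],"claw":0}]' 60; python3 -c "
from h import *
where()"
```

```text
clock: 10.4
tcp_pos: [0.44, -0.0499, 0.0157]
tool_rot: [0.001, 0.999, 0.035, 0.001]
force: [-0.7, 0.2, 4.6]
finger_gap: 0.0113
t 10.4 tcp [ 0.44   -0.0499  0.0157] x [0.997 0.071 0.002] z [ 0.003 -0.001 -1.   ] yaw 4.06 F [-0.7  0.2  4.6] T [0.04 0.28 0.03] gap 0.0113 q6 1.38
```

```bash
python3 -m inch '[{"slide":[0,0,-0.03],"angular":[0,0,0],"claw":0},{"slide":[0,0,-0.07],"angular":[0,0,0],"claw":0},{"slide":[0,0,-0.12],"angular":[0,0,0],"claw":0},{"slide":[0,0,-0.17],"angular":[0,0,0],"claw":0},{"slide":[0,0,-0.21],"angular":[0,0,0],"claw":0},{"slide":[0,0,-0.21],"angular":[0,0,0],"claw":0},{"slide":[0,0,-0.21],"angular":[0,0,0],"claw":0}]'
python3 - <<'E'
from h import *
where()
c=np.array([.5983,.2533,.1145]); n=np.array([-.284,-.0016,.9588]); n/=np.linalg.norm(n)
x=np.array([1,.005,0.]); x-=n*(x@n); x/=np.linalg.norm(x); z=-n; y=np.cross(z,x)
Rt=np.stack([x,y,z],1)
for h in (.08,.03):
    go(c+n*(.0117+h),Rt)
E
```

```text
clock: 11.28
tcp_pos: [0.4383, -0.0497, 0.2243]
tool_rot: [0.0, 0.999, 0.035, -0.0]
force: [0.2, 0.2, -1.1]
finger_gap: 0.0113
t 11.28 tcp [ 0.4383 -0.0497  0.2243] x [ 0.998  0.07  -0.   ] z [-0.    -0.001 -1.   ] yaw 4.03 F [ 0.2  0.2 -1.1] T [-0.02  0.08  0.01] gap 0.0113 q6 1.38
slide [0.1549, -0.2927, 0.0216] ang [-0.49, 16.51, 3.72] t 11.275 q [ 0.26  0.07 -0.43  0.   -1.07  1.38]
slide [0.1691, -0.2918, 0.0696] ang [-0.49, 16.51, 3.72] t 11.275 q [ 0.26  0.07 -0.43  0.   -1.07  1.38]
```

```bash
python3 -m inch '[{"slide":[0.026,-0.05,0],"angular":[0,3,0.6],"claw":0},{"slide":[0.052,-0.1,0],"angular":[0,6,1.2],"claw":0},{"slide":[0.08,-0.15,0],"angular":[0,9,2],"claw":0},{"slide":[0.11,-0.2,0],"angular":[0,12,3],"claw":0},{"slide":[0.135,-0.25,0.01],"angular":[0,15,3.7],"claw":0},{"slide":[0.1549,-0.2927,0.0216],"angular":[-0.5,16.5,3.7],"claw":0},{"slide":[0.1549,-0.2927,0.0216],"angular":[-0.5,16.5,3.7],"claw":0},{"slide":[0.1549,-0.2927,0.0216],"angular":[-0.5,16.5,3.7],"claw":0}]'
cat >> h.py <<'E'
c=np.array([.5983,.2533,.1145]); n=np.array([-.284,-.0016,.9588]); n/=np.linalg.norm(n)
x=np.array([1,.005,0.]); x-=n*(x@n); x/=np.linalg.norm(x); z=-n; y=np.cross(z,x)
Rt=np.stack([x,y,z],1)
def face():
    s=r.state(); e=s['tcp_pos']-c; R0=q2R(s['tool_rot'])
    print('tcp in face',np.round(1000*np.array([e@x,e@-y,e@n-.0117]),2),'err rot',R.from_matrix(Rt.T@R0).as_rotvec(degrees=True).round(2),'Fn',round(s['force']@n,2))
E
python3 - <<'E'
from h import *
where();face();go(c+n*(.0117+.03),Rt)
snap('wrist','w6');snap('scene','s6')
E
```

```text
clock: 12.28
tcp_pos: [0.5712, 0.2523, 0.2]
tool_rot: [0.001, 0.99, 0.003, 0.141]
force: [-0.8, -1.0, -0.6]
finger_gap: 0.0111
t 12.28 tcp [0.5712 0.2523 0.2   ] x [0.96  0.006 0.28 ] z [ 0.28  -0.001 -0.96 ] yaw 0.34 F [-0.8 -1.  -0.6] T [-0.03  0.69 -0.01] gap 0.0111 q6 0.62
tcp in face [-1.7  -0.89 78.02] err rot [-0.17 -0.24 -0.06] Fn -0.37
slide [0.0019, -0.001, 0.048] ang [0.17, 0.24, 0.06] t 12.275 q [ 0.76  0.29 -0.35  0.29 -0.74  0.62]
```

View pics/w6.png

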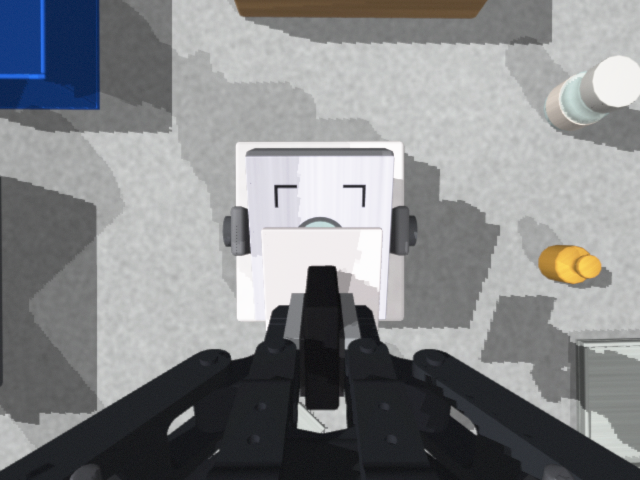

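View pics/s6.png

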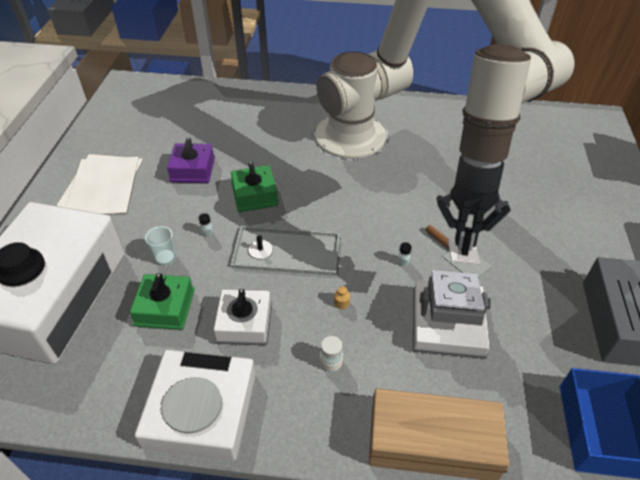

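The plate is held squarely, with its far edge at row 228 over the face and the upper marks visible at (286,195) and (354,195). I'll check its pose in the hand with depth.

Run:
```python
from h import *
zz=np.load('/tmp/w6.npz'); d=zz['d']; im=zz['im']; s=dict(tcp_pos=zz['p'],tool_rot=zz['q']); W=cloud('wrist',d,s)
T=(W-s['tcp_pos'])@q2R(s['tool_rot'])  # tool coords
m=np.zeros((480,640),bool); m[232:262,270:375]=1; m&=np.abs(T[...,2]-.007)<.006
p=T[m]; k=p.mean(0); nn=np.linalg.svd(p-k,full_matrices=False)[2][2]; nn*=-np.sign(nn[2]); print(m.sum(),k,'plate normal in tool',nn,np.degrees(nn))
reg=np.zeros_like(m); reg[215:300,250:395]=1
m=reg&(np.abs((T-k)@nn)<.002); q=T[m]; print(q.min(0),q.max(0), 'top z at axis',k[2]-(k[:2]@nn[:2])/nn[2]*-1)
v,u=np.nonzero(m&(T[...,0]>.02)); far=[(T[m&(np.abs(T[...,1]-yy)<.002)][:,0]).max() for yy in (-.02,-.01,0,.01,.02)]; print(far)
# face plane recheck
f=np.zeros_like(m); f[160:215,260:385]=1; e=(W-c)@n; f&=np.abs(e)<.01; p=W[f]; kk=p.mean(0); fn=np.linalg.svd(p-kk,full_matrices=False)[2][2]; fn*=np.sign(fn[2]); print('face n',fn,'offset mm',np.median(e[f])*1000)
```

```text
3138 [0.02717201 0.00027413 0.00631766] plate normal in tool [-0.00236419 -0.00276407 -0.99999339] [ -0.13545783  -0.15836969 -57.29540052]
[ 0.00276514 -0.02505711  0.00431273] [0.03499306 0.02516802 0.00831837] top z at axis 0.006382653107142787
[np.float64(0.03499305733737138), np.float64(0.034882829955890496), np.float64(0.0349578395970741), np.float64(0.03474006443697897), np.float64(0.03490868582046877)]
face n [-0.28472572 -0.00108429  0.95860841] offset mm -0.1470547784575476
```

The plate is centred in the grip and within 0.2° of square, with its underside 11.4 mm past the TCP. I'll descend to just above the face.

```bash
python3 -m inch '[{"slide":[0.001,-0.0005,0.03],"angular":[0.15,0.2,0],"claw":0},{"slide":[0.0019,-0.001,0.055],"angular":[0.15,0.2,0],"claw":0},{"slide":[0.0019,-0.001,0.07],"angular":[0.15,0.2,0],"claw":0},{"slide":[0.0019,-0.001,0.072],"angular":[0.15,0.2,0],"claw":0},{"slide":[0.0019,-0.001,0.072],"angular":[0.15,0.2,0],"claw":0}]'; python3 -c "
from h import *
where();face();go(c+n*(.0115-.005),Rt)"
```

```text
clock: 13.0
tcp_pos: [0.5944, 0.253, 0.1342]
tool_rot: [-0.002, 0.989, 0.002, 0.145]
force: [-0.8, -0.8, -1.2]
finger_gap: 0.0116
t 13.0 tcp [0.5944 0.253  0.1342] x [0.958 0.004 0.287] z [ 0.287  0.004 -0.958] yaw 0.24 F [-0.8 -0.8 -1.2] T [-0.    0.7   0.03] gap 0.0116 q6 0.57
tcp in face [ 1.82 -0.26  8.32] err rot [0.12 0.18 0.04] Fn -0.9
slide [-0.0019, -0.0002, 0.0135] ang [-0.12, -0.18, -0.04] t 13.0 q [ 0.73  0.39 -0.41  0.35 -0.58  0.57]
```

```bash
python3 -m inch '[{"slide":[-0.001,0,0.004],"angular":[-0.1,-0.2,0],"claw":0},{"slide":[-0.0018,0,0.008],"angular":[-0.1,-0.2,0],"claw":0},{"slide":[-0.0018,0,0.011],"angular":[-0.1,-0.2,0],"claw":0},{"slide":[-0.0018,0,0.013],"angular":[-0.1,-0.2,0],"claw":0},{"slide":[-0.0018,0,0.0135],"angular":[-0.1,-0.2,0],"claw":0},{"slide":[-0.0018,0,0.0135],"angular":[-0.1,-0.2,0],"claw":0}]'; python3 -c "
from h import *
where();face();go(c+n*(.0115-.005),Rt)"
```

```text
clock: 13.75
tcp_pos: [0.5964, 0.2532, 0.1213]
tool_rot: [-0.001, 0.99, 0.002, 0.144]
force: [-5.3, 0.3, 4.3]
finger_gap: 0.011
t 13.75 tcp [0.5964 0.2532 0.1213] x [0.959 0.004 0.284] z [ 0.284  0.002 -0.959] yaw 0.25 F [-5.3  0.3  4.3] T [ 0.14  1.52 -0.  ] gap 0.011 q6 0.56
tcp in face [ 0.12 -0.06 -4.65] err rot [0.03 0.   0.03] Fn 5.57
slide [-0.0001, -0.0001, 0.0005] ang [-0.03, -0.0, -0.03] t 13.75 q [ 0.72  0.41 -0.42  0.36 -0.55  0.56]
```

```bash
python3 -m inch '[{"slide":[0,0,0.0005],"angular":[0,0,0],"claw":0},{"slide":[0,0,0.0005],"angular":[0,0,0],"claw":0},{"slide":[0,0,0.0005],"angular":[0,0,0],"claw":0},{"slide":[0,0,0.0005],"angular":[0,0,0],"claw":0},{"slide":[0,0,0.0005],"angular":[0,0,0],"claw":0},{"slide":[0,0,0.0005],"angular":[0,0,0],"claw":0},{"slide":[0,0,0.0005],"angular":[0,0,0],"claw":0},{"slide":[0,0,0.0005],"angular":[0,0,0],"claw":0}]'
python3 - <<'E'
from h import *
where();face()
im,d,s=snap('wrist','w7'); snap('scene','s7'); snap('top','t7'); W=cloud('wrist',d,s)
T=(W-s['tcp_pos'])@q2R(s['tool_rot'])
m=np.zeros((480,640),bool); m[232:262,270:375]=1; m&=np.abs(T[...,2]-.007)<.006
p=T[m]; k=p.mean(0); nn=np.linalg.svd(p-k,full_matrices=False)[2][2]; nn*=-np.sign(nn[2]); print('plate n',nn,k[2])
e=(W-c)@n*1000
for reg in ((slice(190,222),slice(275,370)),(slice(170,215),slice(265,380))):
    ee=e[reg]; ee=ee[np.abs(ee)<12]; print('face depth',np.percentile(ee,[10,50,90]).round(2))
pt=e[m]; print('plate top height',np.median(pt))
a=cv2.imread('pics/s7.png')[215:365,380:530]; cv2.imwrite('pics/s7c.png',cv2.resize(a,None,fx=4,fy=4,interpolation=cv2.INTER_CUBIC))
E
```

```text
clock: 14.75
tcp_pos: [0.5964, 0.2532, 0.1213]
tool_rot: [-0.001, 0.99, 0.002, 0.144]
force: [-4.1, -0.1, 4.7]
finger_gap: 0.0113
t 14.75 tcp [0.5964 0.2532 0.1213] x [0.959 0.004 0.284] z [ 0.284  0.002 -0.959] yaw 0.25 F [-4.1 -0.1  4.7] T [-0.03  1.49  0.02] gap 0.0113 q6 0.56
tcp in face [ 0.08 -0.07 -4.6 ] err rot [0.03 0.01 0.03] Fn 5.66
plate n [-0.00421736 -0.00206958 -0.99998897] 0.0062729946448726705
face depth [-4.9 -4.1 -3.3]
face depth [-5.09 -4.17 -3.31]
plate top height 0.8377442806729891
```

View pics/w7.png

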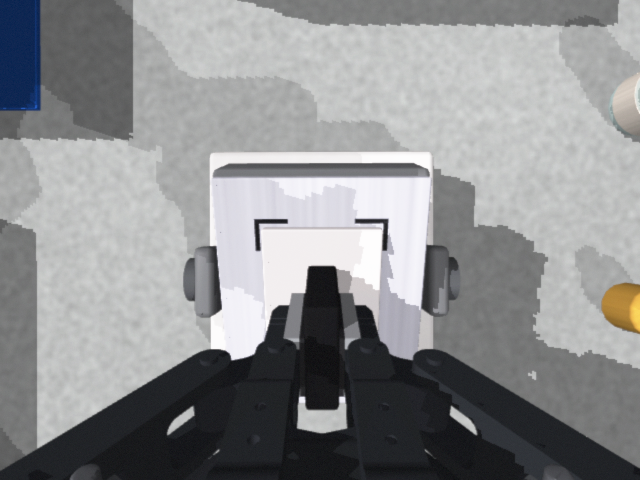

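View pics/s7c.png

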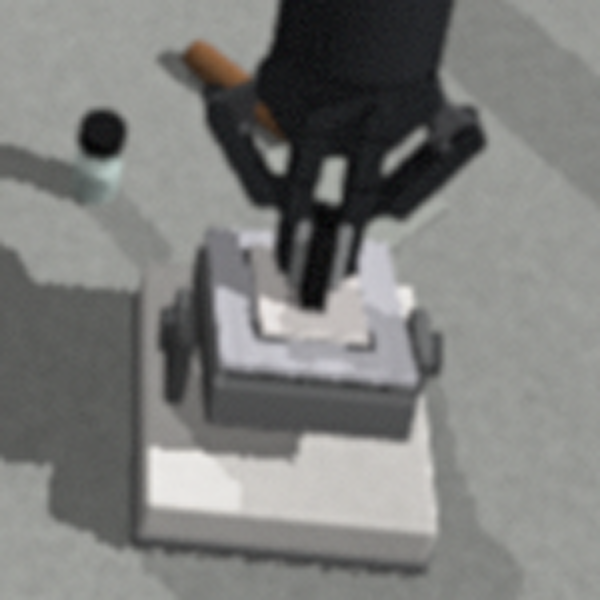

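View pics/t7.png

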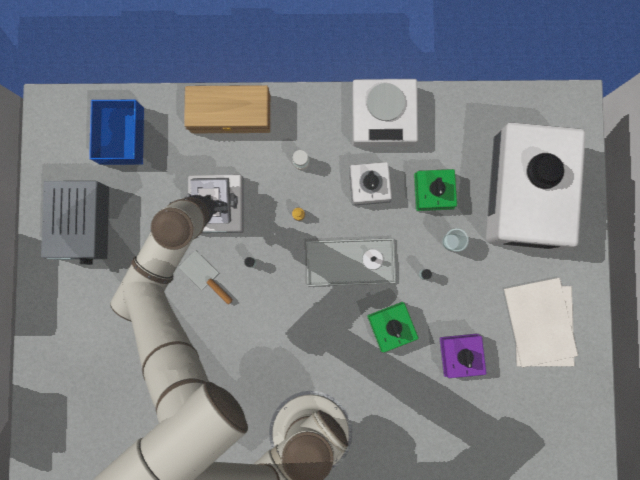

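The plate sits between the upper marks at (257,235) and (387,235). The face is pushed in about 4.1 mm and the plate's underside is at the same depth, so it is flush. Nothing else has moved. I'll hand it in.

```bash
python3 -c "
from h import *
print(r.close_job()); where()"
```

```text
the job is handed in; nothing more can be done
None
the job is handed in; nothing more can be done
```

I twisted the knob to its stop, let it spring back, and handed the job in with the rectangular plate still gripped and pressed on the reader's face. `close_job()` gave no verdict, and it took about 15 s of the 64 s allowed.

- **Knob:** I turned it clockwise about 59–60°. The resisting torque climbed to 0.7 N m, well above the 0.10 N m spring, so it was at the stop. After release it measured 5.1°, against 4.7° at rest, which is within measurement noise.
- **Plate:** I held it by the fin at 60 N. Seen from the wrist camera, it was centred and square in the grip to about 0.2°.
- **Pressed on the face:** The face is pushed in about 4.1 mm, and the plate's underside is at the same depth. Tilt is off by about 0.3° and the centre by under 1 mm, with the long side running up the slope.
- **Pressing force:** The wrist sensor read about 5.7 N, or about 6.5 N allowing for what it read before contact. The spring figures suggest about 7.4 N at 4.1 mm, a small disagreement but well inside the limits.
- **Bystanders:** In the last top picture, none of them appear to have moved.

No check failed.

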